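# Tighten the pastry stand's spoke nipples by counted quarter turns

### The job

True the revolving pastry stand's spoked rim with the blue-handled spoke key from the black tray: first tighten the red nipple (clockwise from above) by one quarter turn, then the yellow one by two quarter turns, to within about ten degrees each. Find the nipples by touch and go gently, because the key must never press, wrench or drag hard on a nipple (over about 30 N bends the spoke); turn them only with the key and leave the two grey nipples and everything else alone. When done, stand the key upright in its tray again and let go.

Things in the scene. Friction and masses are not known exactly. Their poses are not given: they have to be found in the camera images.
- rim: rim of a revolving pastry stand, fixed, platter off: flat level aluminium ring, outside 216, inside 128 mm, top face 52 mm above the table, wire spokes, hub 44 mm across, 52 mm high. Origin on the table under the hub. Four nipples on the rim top, 85 mm from the centre: red at the rim's own +x, yellow +y, greys -x and -y; any yaw
- seat_red (a point): nominal seat of the red nipple on the rim's top face; the real nipple stands up to 5 mm off it along the rim's own x and y (find it by touch): a fixed red collar, 26 mm across, 4 mm high, with an upright red blade on it, 18 long x 6 thick, its top 18 mm above the rim's top face. At joint 0 the blade's long side points away from the rim's centre (within 2 degrees)
- seat_yellow (a point): nominal seat of the yellow nipple on the rim's top face; the real nipple stands up to 5 mm off it along the rim's own x and y (find it by touch): a fixed yellow collar, 26 mm across, 4 mm high, with an upright yellow blade on it, 18 long x 6 thick, its top 18 mm above the rim's top face. At joint 0 the blade's long side points away from the rim's centre (within 2 degrees)
- nipple_red (a joint): turn of the red nipple's blade about its upright middle axis in rad: 0 at the start, growing clockwise seen from above (tightening), 1.57 a quarter. It stays where it is left and resists with about 0.05 N m. Pressed from above, the blade gives way up to 5 mm on a spring (2 N at first, 7 N at 5 mm), then is hard; sideways it flexes 1 mm per 6 N
- nipple_yellow (a joint): turn of the yellow nipple's blade about its upright middle axis in rad: 0 at the start, growing clockwise seen from above (tightening), 1.57 a quarter. It stays where it is left and resists with about 0.05 N m. Pressed from above, the blade gives way up to 5 mm on a spring (2 N at first, 7 N at 5 mm), then is hard; sideways it flexes 1 mm per 6 N
- nipple_grey_a (a joint): turn of the grey nipple at the rim's own -x, alike in all, to be left alone
- nipple_grey_b (a joint): turn of the grey nipple at the rim's own -y, alike in all, to be left alone
- key: spoke key, upright in the tray, 84 mm high, 120 g; origin at its underside, z up. Blue handle 28 (own x) x 14 (own y) x 42, centred 63 mm up: pinch across the 14. Below, a steel fork 24 (x) x 23 (y) mm; its slot, 9 wide, 16 deep, open below, runs right through along own x between two 7 mm prongs; it fits a blade with 1.5 mm play a side, so the key turns up to 0.2 rad before the nipple follows
- tray: open black tray, fixed, 100 x 100 x 22 mm, walls and floor 4 mm thick; origin at the centre of its underside on the table
- cup: white mug, 72 mm across, 70 mm high; bystander, origin under its centre
- jar: amber jar, 60 mm across, 85 mm high; bystander, origin under its centre
- shaker: clear shaker, 44 mm across, 100 mm high; bystander, origin under its centre
- screwdriver: screwdriver lying on the table; bystander, origin under its centre (handle's end side for own -x)
- tart0: tart on the wooden board, 66 mm across, 32 mm high; bystander, origin under its centre
- tart1: tart on the wooden board, 66 mm across, 32 mm high; bystander, origin under its centre
- tart2: tart on the wooden board, 66 mm across, 32 mm high; bystander, origin under its centre
Things that resemble listed ones, but are neither listed nor needed, are in the scene too. There is more than one size of the key; the one meant has the size given above.

How it is judged:
On the way, in this order (a step that is already met when the one before it is completed fails the run):
1. the red nipple is tightened by a quarter turn (1.37 to 1.77 rad) while the yellow one is still as it was (within 0.2 rad) (value of joint nipple_red between 1.37 and 1.77 rad and value of joint nipple_yellow between -0.2 and 0.2 rad), for 0.2 s.
2. then the yellow nipple is tightened by two quarter turns (2.94 to 3.34 rad), red still at its quarter (value of joint nipple_red between 1.37 and 1.77 rad and value of joint nipple_yellow between 2.94159 and 3.34159 rad), for 0.2 s.
At the end, for the whole second after the job is handed in: Red nipple turned 1.57 rad and yellow 3.14 rad clockwise, each within 0.2 rad; grey ones within 0.2 rad of their start; key standing upright (tilt under 0.15 rad) on the tray's floor, its origin within 45 mm of the tray's centre and under 10 mm above the tray's underside, released and at rest (all of step 2 and value of joint nipple_grey_a between -0.2 and 0.2 rad and value of joint nipple_grey_b between -0.2 and 0.2 rad and angle between key's own z axis and vertical below 0.15 rad and horizontal distance between key and tray below 0.045 m and z of key in the frame of tray below 0.01 m and linear speed of key below 0.02 m/s and contact force between the fingers and key below 0.1 N); the robot touches nothing.
It fails at once if the key bears on the red nipple with more than 30 N (contact force between key and base_red above 30 N).
It fails at once if the key bears on the yellow nipple with more than 30 N (contact force between key and base_yellow above 30 N).
It fails at once if the gripper itself touches a coloured nipple instead of the key (contact force between the fingers and base_red above 1 N or contact force between the fingers and base_yellow above 1 N).
It fails at once if a grey nipple is turned by more than 0.2 rad (not (value of joint nipple_grey_a between -0.2 and 0.2 rad and value of joint nipple_grey_b between -0.2 and 0.2 rad)).
It fails at once if a bystander is shifted by more than 30 mm (distance of any of cup, jar, shaker, screwdriver, tart0, tart1, tart2 from where it was at the start of the episode above 0.03 m).
It also fails if it takes over 72 s, if anything falls off the work surface, if the arm or the gripper's body presses on something with over 40 N, if the wrist force passes 120 N, or if a joint passes its speed limit or range.

### The arm

A 6-joint arm with a two-finger parallel gripper is mounted at the origin on the work surface. World frame = base frame: x ahead of the robot, y to its left, z up, the work surface at z = 0. Lengths are in m, angles in rad, forces in N, time in s.
With the tool pointing down it reaches from about 0.275 to 0.825 m from the base axis. Payload 4.9 kg.
Tool frame: the origin (TCP) lies between the finger pads; the fingertips stand 8 mm ahead of it and the grasp point (between the pads) lies 11 mm behind it (env.nose_length is the distance from the TCP to the fingertips, in m); z points along the fingers, y is the direction in which the jaws open and shut (so a half turn about z gives the same grasp; the last joint's range is limited). The gripper opens to 85 mm and grips with 20 to 120 N. Pads are 22 mm wide; open, the fingers measure 114 mm over their backs; the gripper's body (76 mm by 85 mm) begins 54 mm behind the grasp point. The pads swing forward as they close: fully open they stand 13 mm farther back than shut.
Start: joints at [1.013, 0.326, -0.193, 1.052, 0, 1.437], TCP at [0.226, 0.501, 0.239] pointing down, gripper open.
Joint ranges: [-2.65, 2.65], [-0.97, 1.79], [-1.3, 1.35], [-1.93, 2.1], [-1.47, 1.37], [-3.14, 3.14]. Speed limits (rad/s): [2.57, 2.57, 3.14, 3.14, 3.14, 3.14].

### API

Orientations are given as a unit quaternion [x, y, z, w].
In Python, from bench import env, kin, eyes gives the robot as it stands. Calls block until the motion is done:
- env.movep(position, orientation): joint-space move of the TCP to a pose.
- env.movel(position, rotation=None, velocity=0.15): straight line of the TCP; rotation=None keeps the orientation; velocity is the mean speed in m/s.
- env.movej(angles): joint-space move.
- env.gripper_to(opening, effort=None): opening from 0.0 (shut) to 1.0 (fully open); effort is the grip in N (None keeps the last); returns when the fingers have stopped.
- env.wait(seconds).
- kin.ik(position, orientation): joint angles nearest the present ones, or None.
- env.read_state(): the state.
- eyes.camera(name): name is "scene" or "top"; returns the picture (480x640x3 uint8, blue, green, red); there is no depth.
- eyes.camera_info(name): a dict with "intrinsics" (3x3 intrinsics, pixels), "k1" (the pictures are not rectified: a ray, as slopes to the right and down, at radius r is drawn at 1 + k1 r^2 times it, then the intrinsics apply), "world_from_camera" (4x4, takes a point from camera to world coordinates). Camera axes: x right, y down, z forward; pixel columns grow to the right and rows downward; lengths in m; the calibration is good to about 2 mm. A picture is of the moment at which its call begins. camera_info takes no time and is no camera call.
A pose or a line that the arm cannot do raises env.Unreachable and nothing moves.
- env.job_done(): hands the job in, once; it reports no verdict.
The state is a dict: "t": time; "joints": joint angles; "dq": joint speeds; "joint_torque": joint torques, N m; "ee_pos": TCP position; "tcp_rot": TCP orientation; "ft_force": force on the tool from outside, world axes, zero at the start; "moment": the same for the moment, N m; "grip_width": opening from 0.0 (shut) to 1.0 (fully open).
Only numpy, scipy, OpenCV 4.12 (cv2) and the standard library are available. Lean on these libraries where they do the work, as an engineer would, in place of code of your own. Each camera call takes 0.05 s, during which the arm holds its last target.

## Working session

There is one attempt and no reset: what is moved stays moved. The work goes in short steps, each a Python script; the robot and the scene stay as the last script left them, time stands still between calls to the robot, and variables do not carry over. Pictures are saved under pics/ and viewed, and the job is handed in when it is done.

```bash
ls; mkdir -p pics; python3 - <<'E'
from bench import env,kin,eyes
import cv2,numpy as np
np.set_printoptions(precision=4,suppress=True)
for n in("scene","top"):
    cv2.imwrite(f"pics/{n}0.png",eyes.camera(n)); i=eyes.camera_info(n); print(n,i)
s=env.read_state();print(s, env.nose_length)
E
```

```text
pics
scene {'intrinsics': array([[472.8789,   0.    , 323.6617],
       [  0.    , 472.8789, 237.3938],
       [  0.    ,   0.    ,   1.    ]]), 'k1': 0.015486303278852694, 'world_from_camera': array([[ 0.6912,  0.5044, -0.5174,  1.1138],
       [ 0.7226, -0.4757,  0.5016, -0.5586],
       [ 0.0069, -0.7206, -0.6933,  0.8081],
       [ 0.    ,  0.    ,  0.    ,  1.    ]])}
top {'intrinsics': array([[444.2136,   0.    , 322.3947],
       [  0.    , 444.2136, 242.7424],
       [  0.    ,   0.    ,   1.    ]]), 'k1': -0.05742416494958094, 'world_from_camera': array([[ 0.1162, -0.9723,  0.203 ,  0.371 ],
       [-0.9932, -0.1125,  0.0297, -0.0382],
       [-0.006 , -0.2051, -0.9787,  1.0438],
       [ 0.    ,  0.    ,  0.    ,  1.    ]])}
{'t': 0.1, 'joints': array([ 1.0128,  0.3269, -0.1935,  1.052 ,  0.    ,  1.4366]), 'dq': array([-0.0017, -0.0012,  0.0039, -0.0013, -0.0011, -0.001 ]), 'joint_torque': array([  0.0005, -44.4238,  26.304 ,   0.0079,  -0.0001,  -0.    ]), 'ee_pos': array([0.2259, 0.5009, 0.2386]), 'tcp_rot': array([ 0.2103,  0.9776, -0.0007, -0.0003]), 'ft_force': array([ 0.1291, -0.9583,  0.1802]), 'moment': array([-0.0137,  0.0299, -0.0694]), 'grip_width': 1.0003442638874522} 0.008
```

View pics/scene0.png

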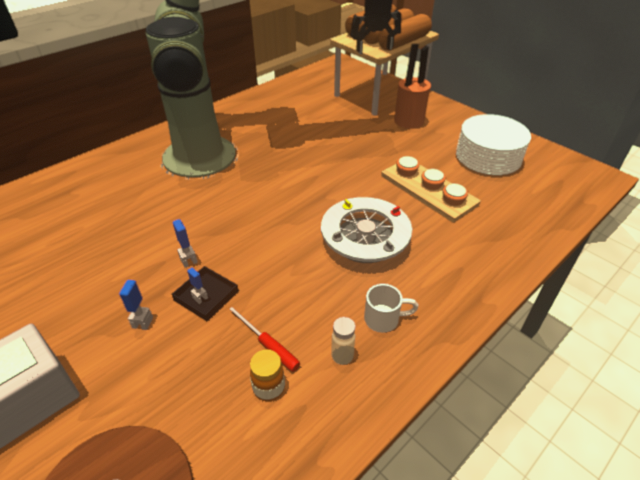

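View pics/top0.png

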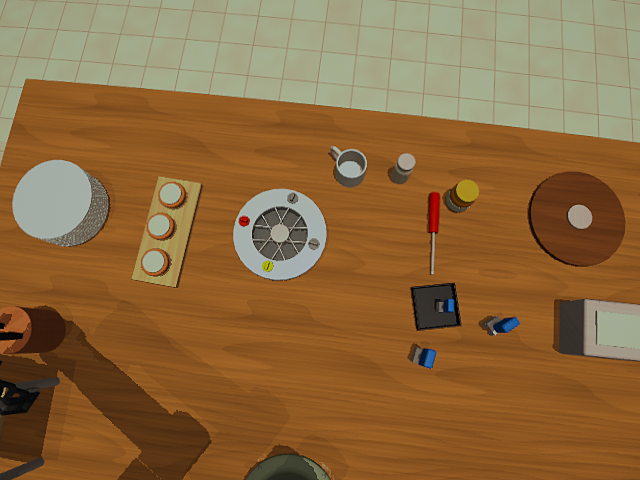

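The scene camera shows three blue-handled keys. One stands in the black tray (scene 197,288; top 445,307). The other two are on the table (scene 182,243 and 133,305; top 424,357 and 503,325) and look larger. I'll confirm with crops and measured heights.

```bash
cat > h.py <<'E'
from bench import env,kin,eyes
import cv2,numpy as np
from scipy.spatial.transform import Rotation as R
np.set_printoptions(precision=4,suppress=True)
INFO={n:eyes.camera_info(n) for n in("scene","top")}
def ray(n,uv):
    i=INFO[n];K=i["intrinsics"];p=((uv[0]-K[0,2])/K[0,0],(uv[1]-K[1,2])/K[1,1])
    p=np.array(p);q=p.copy()
    for _ in range(20): q=p/(1+i["k1"]*(q@q))
    T=i["world_from_camera"];return T[:3,3],T[:3,:3]@np.array([q[0],q[1],1])
def onz(n,uv,z):
    o,d=ray(n,uv);return o+d*(z-o[2])/d[2]
def proj(n,P):
    i=INFO[n];T=i["world_from_camera"];c=T[:3,:3].T@(np.asarray(P)-T[:3,3]);q=c[:2]/c[2]
    q=q*(1+i["k1"]*(q@q));K=i["intrinsics"];return np.array([K[0,0]*q[0]+K[0,2],K[1,1]*q[1]+K[1,2]])
def tri(a,b):
    o1,d1=ray("scene",a);o2,d2=ray("top",b)
    A=np.array([d1,-d2]).T;s=np.linalg.lstsq(A,o2-o1,rcond=None)[0]
    p,q=o1+s[0]*d1,o2+s[1]*d2;return (p+q)/2,np.linalg.norm(p-q)
def crop(n,x0,y0,x1,y1,k,name,img=None):
    im=eyes.camera(n) if img is None else img
    cv2.imwrite(f"pics/{name}.png",cv2.resize(im[y0:y1,x0:x1],None,fx=k,fy=k,interpolation=cv2.INTER_CUBIC))
E
python3 - <<'E'
from h import *
t=cv2.imread("pics/top0.png");s=cv2.imread("pics/scene0.png")
crop("top",395,270,535,375,5,"c_top",t);crop("scene",110,210,250,340,4.6,"c_sc",s)
crop("top",225,180,335,285,5,"c_rim",t);crop("scene",310,190,420,270,7,"c_rims",s)
E
```

```text
(no output)
```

View pics/c_top.png

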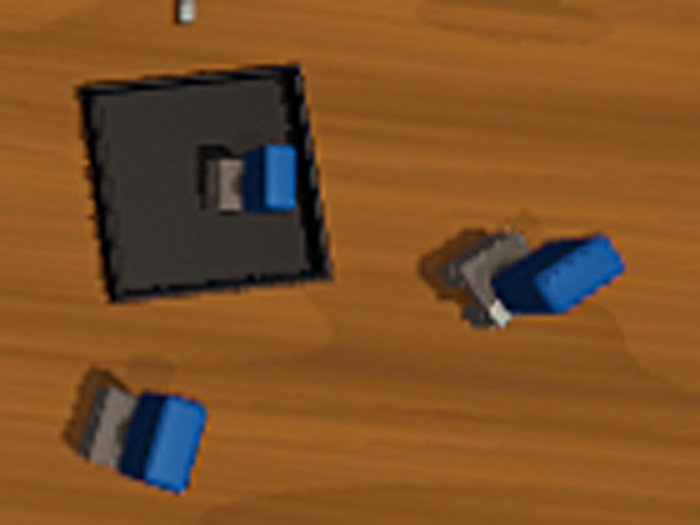

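View pics/c_sc.png

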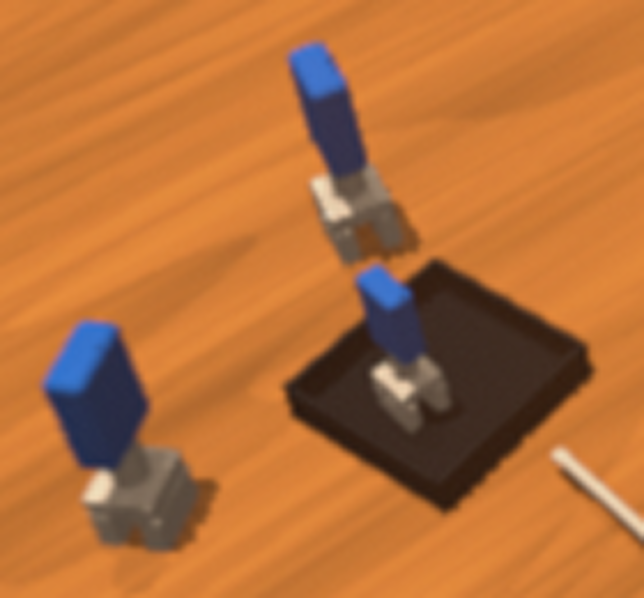

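View pics/c_rim.png

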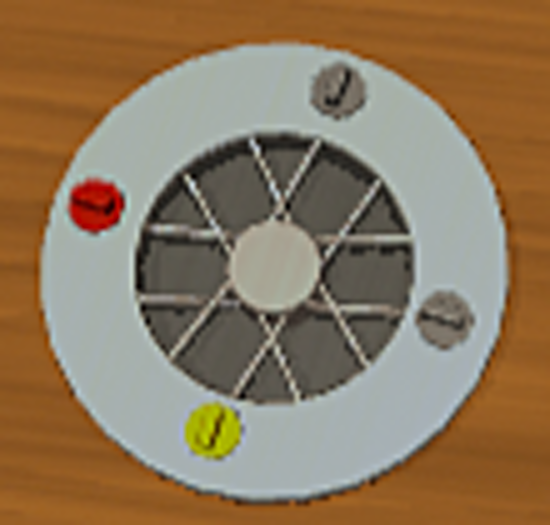

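View pics/c_rims.png

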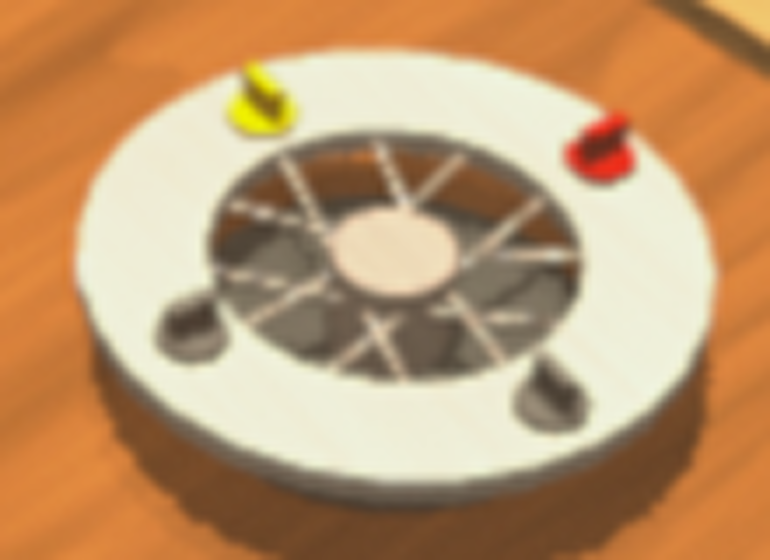

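The crops settle it. The key in the tray is clearly the smallest of the three, standing on four-cornered prongs with its slot visible. The two on the table are larger decoys. Next I'll measure.

```bash
cat > m.py <<'E'
from h import *
t=cv2.imread("pics/top0.png");s=cv2.imread("pics/scene0.png")
im={"top":t,"scene":s}
def circ(P):
    A=np.c_[2*P,np.ones(len(P))];b=(P**2).sum(1);x=np.linalg.lstsq(A,b,rcond=None)[0];c=x[:2];return c,np.sqrt(x[2]+c@c)
for n,(x0,y0,x1,y1) in {"top":(225,180,335,285),"scene":(312,190,420,270)}.items():
    I=im[n][y0:y1,x0:x1];hsv=cv2.cvtColor(I,cv2.COLOR_BGR2HSV).astype(int)
    m=((hsv[...,1]<70)&(hsv[...,2]>(150 if n=="top" else 190))).astype(np.uint8)
    col=((hsv[...,1]>150)&(hsv[...,2]>120)&((hsv[...,0]>24)&(hsv[...,0]<34)))
    red=((hsv[...,1]>200)&((hsv[...,0]<4)|(hsv[...,0]>176))&(hsv[...,2]>60))
    cs,h=cv2.findContours(m,cv2.RETR_CCOMP,cv2.CHAIN_APPROX_NONE)
    cs=sorted(cs,key=cv2.contourArea)[::-1]
    for c in cs[:5]:
        P=np.array([onz(n,p[0]+[x0,y0],.052)[:2] for p in c]);print(n,"circ",cv2.contourArea(c),*circ(P))
    for nm,M in(("yel",col),("red",red)):
        ys,xs=np.nonzero(M)
        uv=(xs.mean()+x0,ys.mean()+y0);print(n,nm,len(xs),uv,"bbox",xs.min()+x0,xs.max()+x0,ys.min()+y0,ys.max()+y0,onz(n,uv,.056), "mid",onz(n,((xs.min()+xs.max())/2+x0,(ys.min()+ys.max())/2+y0),.056))
E
python3 m.py
```

```text
top circ 6510.0 [0.5889 0.0931] 0.10596838521782052
top circ 2486.5 [0.5883 0.0943] 0.06378461152090456
top circ 230.5 [0.5941 0.0934] 0.021925112542544936
top circ 123.5 [0.5096 0.1095] 0.014326022966724548
top circ 122.0 [0.5723 0.0121] 0.014489933123359555
top yel 84 (np.float64(267.1309523809524), np.float64(265.67857142857144)) bbox 262 272 261 271 [0.5091 0.1093 0.056 ] mid [0.5084 0.1095 0.056 ]
top red 70 (np.float64(243.77142857142857), np.float64(220.8857142857143)) bbox 239 249 217 225 [0.6061 0.1776 0.056 ] mid [0.6059 0.1771 0.056 ]
scene circ 4037.5 [0.5912 0.0866] 0.1021137517938279
scene circ 1795.0 [0.5944 0.083 ] 0.06995130999592956
scene circ 149.0 [0.5875 0.0898] 0.02016045219146459
scene circ 1.5 [0.6119 0.0571] 0.0027813333459048907
scene circ 0.0 [0.1539 0.0349] 0.40604508129513206
scene yel 45 (np.float64(346.9111111111111), np.float64(204.84444444444443)) bbox 343 351 199 208 [0.508  0.1076 0.056 ] mid [0.5046 0.1115 0.056 ]
scene red 22 (np.float64(396.04545454545456), np.float64(211.9090909090909)) bbox 392 399 207 214 [0.6087 0.1755 0.056 ] mid [0.6044 0.1786 0.056 ]
```

```bash
python3 - <<'E'
from h import *
t=cv2.imread("pics/top0.png");s=cv2.imread("pics/scene0.png")
# key top face
for n,I in(("top",t),("scene",s)):
    hsv=cv2.cvtColor(I,cv2.COLOR_BGR2HSV).astype(int)
    b=((hsv[...,0]>100)&(hsv[...,0]<125)&(hsv[...,1]>130)&(hsv[...,2]>165)).astype(np.uint8)
    N,l,st,ce=cv2.connectedComponentsWithStats(b)
    for k in range(1,N):
        if st[k,4]>8:
            ys,xs=np.nonzero(l==k);print(n,ce[k],st[k],cv2.minAreaRect(np.c_[xs,ys].astype(np.float32)), onz(n,ce[k],.088))
n="top"
hsv=cv2.cvtColor(t,cv2.COLOR_BGR2HSV).astype(int)
m=np.zeros(t.shape[:2],np.uint8);sub=hsv[275:335,405:468]
m[275:335,405:468]=((sub[...,2]<95)&(sub[...,1]<140))
m=cv2.morphologyEx(m,cv2.MORPH_CLOSE,np.ones((5,5)))
c=max(cv2.findContours(m,0,1)[0],key=cv2.contourArea);r=cv2.minAreaRect(c);bx=cv2.boxPoints(r);print(r)
P=np.array([onz(n,p,.022)for p in bx]);print(P,P.mean(0),np.linalg.norm(P-np.roll(P,1,0),axis=1))
E
```

```text
top [450.0833 305.2917] [449 299   5  12  24] ((451.0, 304.5), (11.0, 4.0), 90.0) [ 0.4646 -0.2971  0.088 ]
top [427.     361.0476] [425 355   4  11  21] ((426.5, 360.0), (10.0, 3.0), 90.0) [ 0.343  -0.2562  0.088 ]
scene [178.2059 224.9265] [174 220  10  11  68] ((178.20001220703125, 224.90000915527344), (9.838699340820312, 6.7082037925720215), 63.43495178222656) [ 0.3228 -0.2475  0.088 ]
scene [192.6905 272.0714] [188 269  10   8  42] ((192.75001525878906, 272.2500305175781), (8.485280990600586, 4.949747085571289), 45.0) [ 0.4671 -0.3016  0.088 ]
scene [126.8235 287.2843] [120 281  14  14 102] ((126.86763000488281, 287.2205810546875), (6.516945838928223, 16.97835922241211), 30.963754653930664) [ 0.413  -0.4171  0.088 ]
((435.7981872558594, 306.1866149902344), (44.45224380493164, 44.227054595947266), 82.23483276367188)
[[ 0.5025 -0.222   0.022 ]
 [ 0.5278 -0.3223  0.022 ]
 [ 0.4287 -0.342   0.022 ]
 [ 0.4043 -0.2435  0.022 ]] [ 0.4658 -0.2825  0.022 ] [0.1005 0.1034 0.1011 0.1015]
```

```bash
python3 - <<'E'
from h import *
t=cv2.imread("pics/top0.png");s=cv2.imread("pics/scene0.png")
k=8
for n,I,(x0,y0,x1,y1) in(("top",t,(435,290,465,320)),("scene",s,(183,262,206,285))):
    U=cv2.resize(I[y0:y1,x0:x1],None,fx=k,fy=k,interpolation=cv2.INTER_CUBIC)
    hsv=cv2.cvtColor(U,cv2.COLOR_BGR2HSV).astype(int)
    for th in (140,155,170):
        b=((hsv[...,0]>100)&(hsv[...,0]<125)&(hsv[...,1]>110)&(hsv[...,2]>th)).astype(np.uint8)
        c=max(cv2.findContours(b,0,1)[0],key=cv2.contourArea)
        P=np.array([onz(n,((p[0]+.5)/k-.5)+[x0,y0],.088)[:2] for p in c])
        r=cv2.minAreaRect((P*1000).astype(np.float32));bx=cv2.boxPoints(r)
        e=[bx[1]-bx[0],bx[2]-bx[1]];e=max(e,key=np.linalg.norm);print(n,th,r,"yaw",np.degrees(np.arctan2(e[1],e[0])))
# collars by fine fit
for n,I,(x0,y0,x1,y1) in(("top",t,(225,180,335,285)),("scene",s,(312,190,420,270))):
    U=cv2.resize(I[y0:y1,x0:x1],None,fx=k,fy=k,interpolation=cv2.INTER_CUBIC)
    hsv=cv2.cvtColor(U,cv2.COLOR_BGR2HSV).astype(int)
    for nm,lo,hi in(("yel",24,36),("red",-1,5)):
        H=hsv[...,0];H=np.where(H>170,H-180,H)
        b=((H>=lo-(5 if nm=="red" else 0))&(H<=hi)&(hsv[...,1]>(120 if nm=="yel" else 175))).astype(np.uint8)
        c=max(cv2.findContours(b,0,1)[0],key=cv2.contourArea)
        P=np.array([onz(n,((p[0]+.5)/k-.5)+[x0,y0],.056)[:2] for p in c]);h=cv2.convexHull((P*1000).astype(np.float32))
        print(n,nm,cv2.minEnclosingCircle(h),cv2.minAreaRect(h))
# ik/yaw
for q6 in (0,1):
    j=env.read_state()["joints"].copy() if q6==0 else None
print(R.from_quat(env.read_state()["tcp_rot"]).as_matrix())
E
```

```text
top 140 ((465.625732421875, -298.2084655761719), (25.785612106323242, 11.381346702575684), 2.8923351764678955) yaw 2.8923874
top 155 ((465.64453125, -298.25238037109375), (25.179157257080078, 11.043540000915527), 3.245814800262451) yaw 3.2458537
top 170 ((465.8416442871094, -298.4427185058594), (24.238862991333008, 10.24008560180664), 2.8841779232025146) yaw 2.8841202
scene 140 ((467.45343017578125, -301.6913757324219), (25.63572883605957, 12.736760139465332), 5.1322550773620605) yaw 5.1323185
scene 155 ((467.18096923828125, -301.4082336425781), (25.011215209960938, 11.586307525634766), 3.091054916381836) yaw 3.091088
scene 170 ((466.80218505859375, -301.2702941894531), (24.191972732543945, 10.856863975524902), 2.1406712532043457) yaw 2.1406245
top yel ((508.9971923828125, 109.27581024169922), 12.843392372131348) ((509.1268310546875, 109.44992065429688), (25.044675827026367, 24.886157989501953), 6.676550388336182)
top red ((607.066162109375, 177.87696838378906), 12.667919158935547) ((606.1452026367188, 177.78945922851562), (24.563156127929688, 23.095914840698242), 83.9920883178711)
scene yel ((504.8778076171875, 110.39642333984375), 19.822795867919922) ((507.3253173828125, 111.06977844238281), (24.045190811157227, 38.342552185058594), 27.420236587524414)
scene red ((605.4872436523438, 179.68887329101562), 17.10274887084961) ((603.5545654296875, 177.6873321533203), (20.847457885742188, 32.810630798339844), 46.21879196166992)
[[-0.9115  0.4112 -0.0009]
 [ 0.4112  0.9115 -0.0013]
 [ 0.0002 -0.0016 -1.    ]]
```

```bash
cat >> h.py <<'E'
def Q(deg): return (R.from_euler('z',deg,degrees=True)*R.from_euler('x',180,degrees=True)).as_quat()
E
python3 - <<'E'
from h import *
s=env.read_state()
M=R.from_quat(s["tcp_rot"]).as_matrix();print("yaw now",np.degrees(np.arctan2(M[1,0],M[0,0])))
for nm,p,ys in(("grasp",(.4663,-.2998,.056),(3,183)),("red",(.606,.1775,.115),(78.4,33,-12,-27,-101.6,-207)),("yel",(.5088,.1095,.115),(168.4,78,-11.6,-22,-101,-191.6,-210))):
    for y in ys: 
        j=kin.ik(p,Q(y));print(nm,y,j)
E
```

```text
yaw now 155.71930347752416
grasp 3 [-0.7046  0.5227 -0.4112  0.6369  0.      2.3847]
grasp 183 [-0.7046  0.5227 -0.4112  0.6369  0.     -0.7569]
red 78.4 [ 0.1681  0.5743 -0.1332  0.8633  0.      1.9414]
red 33 [ 0.1681  0.5743 -0.1332  0.8633  0.      2.7337]
red -12 [ 0.1681  0.5743 -0.1332  0.8633  0.     -2.764 ]
red -27 [ 0.1681  0.5743 -0.1332  0.8633  0.     -2.5022]
red -101.6 [ 0.1681  0.5743 -0.1332  0.8633  0.     -1.2002]
red -207 [ 0.1681  0.5743 -0.1332  0.8633  0.      0.6394]
yel 168.4 [ 0.0701  0.393  -0.4442  0.7336  0.      0.2725]
yel 78 [ 0.0701  0.393  -0.4442  0.7336  0.      1.8503]
yel -11.6 [ 0.0701  0.393  -0.4442  0.7336  0.     -2.869 ]
yel -22 [ 0.0701  0.393  -0.4442  0.7336  0.     -2.6875]
yel -101 [ 0.0701  0.393  -0.4442  0.7336  0.     -1.3087]
yel -191.6 [ 0.0701  0.393  -0.4442  0.7336  0.      0.2725]
yel -210 [ 0.0701  0.393  -0.4442  0.7336  0.      0.5937]
```

```bash
python3 - <<'E'
from h import *
env.movep((.4663,-.2998,.16),Q(183));print(env.read_state()["t"])
env.gripper_to(.5)
env.movel((.4663,-.2998,.080),velocity=.15)
s=env.read_state();print(s["t"],s["ee_pos"],s["ft_force"],s["moment"])
T=eyes.camera("top");S=eyes.camera("scene")
crop("top",395,270,495,345,4,"g_top",T);crop("scene",140,230,260,330,4,"g_sc",S)
E
python3 -c "
import cv2,numpy as np
a=cv2.imread('pics/g_top.png');b=cv2.imread('pics/g_sc.png');h=300
cv2.imwrite('pics/g.png',np.hstack([cv2.resize(a,(400,300)),cv2.resize(b,(380,300))]))"
```

```text
3.05
4.225 [ 0.4666 -0.3001  0.0805] [-0.3245 -0.702   0.2463] [ 0.0451 -0.0221 -0.0902]
```

View pics/g.png

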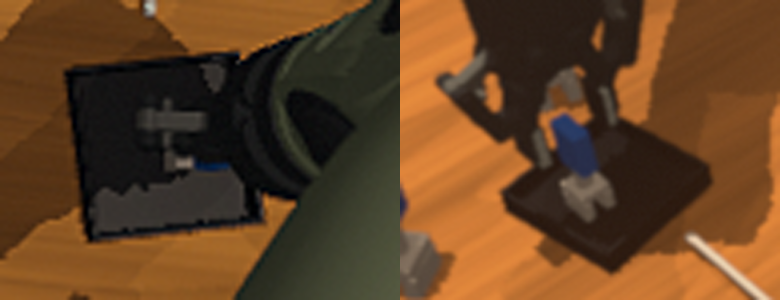

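The handle (scene crop 573,140) sits between the two fingers. I'll descend and grip.

```bash
python3 - <<'E'
from h import *
env.movel((.4663,-.2998,.056),velocity=.1)
env.gripper_to(0,effort=70)
s=env.read_state();print(s["t"],s["ee_pos"],s["grip_width"],s["grip_width"]*85,s["ft_force"],s["moment"])
env.movel((.4663,-.2998,.15),velocity=.15)
s=env.read_state();print(s["t"],s["ee_pos"],s["grip_width"]*85,s["ft_force"],s["moment"])
env.movep((.606,.1775,.15),Q(-101.6))
F=[]
for i in range(8): 
    env.wait(.04);s=env.read_state();F.append(np.r_[s["ft_force"],s["moment"]])
F=np.array(F);print(s["t"],s["ee_pos"],F.mean(0),F.std(0))
T=eyes.camera("top");S=eyes.camera("scene");cv2.imwrite("pics/top1.png",T);cv2.imwrite("pics/scene1.png",S)
crop("scene",330,120,450,240,5,"r_sc",S)
E
```

```text
5.0833 [ 0.4668 -0.3002  0.0568] 0.15577699439559697 13.241044523625742 [ 0.0167 -0.4643  4.5941] [0.0651 0.026  0.0063]
5.8583 [ 0.4657 -0.2993  0.1491] 13.22311422184317 [ 0.9507 -0.1152 -1.7927] [ 0.0487 -0.015  -0.0371]
8.0 [0.6062 0.1769 0.1501] [ 0.0991 -0.0734 -1.2495  0.0137 -0.0002  0.004 ] [0.3035 0.5292 0.7339 0.0253 0.0124 0.0302]
```

View pics/r_sc.png

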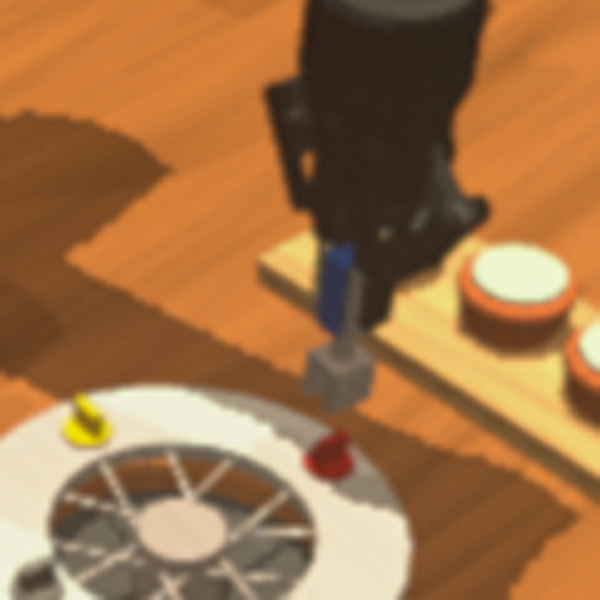

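Held at t=8 s, with a weight reading of about 1.2 N. The key (scene crop 340,330) hangs over the red side. Next I'll descend gently onto the red nipple.

```bash
cat >> h.py <<'E'
def fa(n=8,dt=.025):
    F=[]
    for i in range(n):
        env.wait(dt);s=env.read_state();F.append(np.r_[s["ft_force"],s["moment"],s["ee_pos"]])
    F=np.mean(F,0);return F[:3],F[3:6],F[6:],s["t"]
def axes(deg):
    a=np.radians(deg);return np.array([np.cos(a),np.sin(a),0]),np.array([-np.sin(a),np.cos(a),0])
E
python3 - <<'E'
from h import *
p=np.array([.606,.1775,.125])
env.movel(p,velocity=.15)
print(fa())
for z in (.122,.1205,.119):
    p[2]=z;env.movel(p,velocity=.04);f=fa();print(z,*f)
    if f[0][2]>5: break
E
```

```text
(array([ 0.2484,  0.3647, -1.4354]), array([-0.0153, -0.0136,  0.0162]), array([0.606 , 0.1776, 0.1254]), 8.6167)
0.122 [ 0.3063  0.1778 -1.5193] [-0.0028 -0.004   0.0073] [0.606  0.1775 0.1221] 9.0667
0.1205 [ 0.215   0.1117 -1.554 ] [ 0.0107 -0.0205  0.0017] [0.606  0.1775 0.1204] 9.5167
0.119 [ 0.0525  0.0257 -1.406 ] [ 0.0081 -0.0094  0.0044] [0.606  0.1775 0.119 ] 9.9667
```

```bash
cat >> h.py <<'E'
def probe(p,deg,sgn,vmax=.006,step=.0008,thr=1.6,f0=None):
    """step sideways along slot normal until force; returns offset of contact, then back"""
    _,n=axes(deg);d=0;p=np.array(p);log=[]
    while d<vmax:
        d+=step;env.movel(p+sgn*d*n,velocity=.03);F,M,x,t=fa(5,.02)
        f=-sgn*((F-f0)@n);log.append((d,f,sgn*((x-p)@n)))
        if f>thr*2.2: break
    return log,t
E
python3 - <<'E'
from h import *
p=np.array([.606,.1775,.119])
for z in (.116,.113):
    p[2]=z;env.movel(p,velocity=.04);f=fa(5);print(z,*f)
    if f[0][2]>3: break
else:
    f0=f[0]
    for s in(1,-1):
        l,t=probe(p,-101.6,s,f0=f0);print(s,t);print(np.array(l))
        env.movel(p,velocity=.03)
    print(fa(5))
E
```

```text
0.116 [-0.4557  0.0312 -1.5053] [-0.0163 -0.0063 -0.0178] [0.6059 0.1775 0.1159] 10.3417
0.113 [ 0.0235  0.2504 -1.2154] [ 0.0156 -0.0146  0.0052] [0.6059 0.1775 0.1129] 10.7167
1 12.3833
[[0.0008 0.0294 0.0009]
 [0.0016 0.1565 0.0016]
 [0.0024 0.1076 0.0023]
 [0.0032 2.0812 0.0028]
 [0.004  3.9414 0.0033]]
-1 13.6667
[[ 0.0008 -0.1066  0.0005]
 [ 0.0016  2.2251  0.001 ]
 [ 0.0024  4.459   0.0016]]
(array([ 0.8399, -0.4006, -1.2203]), array([-0.0471, -0.2342,  0.014 ]), array([0.6054, 0.1776, 0.1129]), 14.0417)
```

```bash
python3 - <<'E'
from h import *
_,n=axes(-101.6)
p=np.array([.606,.1775,.113])+.0009*n
env.movel(p,velocity=.03);f=fa(5);print(f)
for d in (-116,-131,-146.6):
    env.movep(p,Q(d));s=env.read_state();print(d,s["t"],s["ft_force"],s["moment"],s["ee_pos"])
    if np.linalg.norm(s["ft_force"][:2])>12: print("stop");break
print(fa(5))
E
```

```text
(array([ 0.2988,  0.3674, -0.9951]), array([ 0.0066, -0.0022, -0.0031]), array([0.6065, 0.1774, 0.1128]), 14.4167)
-116 14.7667 [ 0.4217  0.3678 -1.9519] [ 0.0346 -0.0987 -0.0076] [0.6069 0.1773 0.1129]
-131 15.125 [ 0.1052  0.1301 -1.9013] [-0.0223 -0.1242 -0.0286] [0.6069 0.1773 0.113 ]
-146.6 15.4917 [ 1.2719 -0.6034 -2.4606] [-0.047  -0.174  -0.0103] [0.6069 0.1773 0.113 ]
(array([ 0.5238, -0.4703, -2.1234]), array([-0.0219, -0.175 ,  0.0311]), array([0.6069, 0.1773, 0.113 ]), 15.6167)
```

```bash
python3 - <<'E'
from h import *
_,n=axes(-101.6)
p=np.array([.606,.1775,.113])+.0009*n
for d in (-162,-177,-191.6):
    env.movep(p,Q(d));s=env.read_state();print(d,s["t"],s["ft_force"],s["moment"],s["ee_pos"])
    if np.linalg.norm(s["ft_force"][:2])>14: print("stop");break
env.movep(p,Q(-181.6));f=fa(6);print(f)
for s in(1,-1):
    l,t=probe(p,-181.6,s,f0=f[0],thr=1.2);print(s,t);print(np.array(l))
    env.movel(p,velocity=.04)
E
```

```text
-162 15.9833 [ 0.5952 -1.7076 -1.7383] [-0.0998 -0.1509  0.0011] [0.6069 0.1773 0.113 ]
-177 16.3417 [-0.1928 -0.1538 -2.3182] [-0.1925 -0.2032  0.0226] [0.6069 0.1772 0.113 ]
-191.6 16.6917 [ 1.3723 -0.9072 -1.9142] [-0.235  -0.1102  0.0824] [0.6068 0.1772 0.113 ]
(array([ 0.2468, -0.1169, -1.2947]), array([-0.0105, -0.023 ,  0.0069]), array([0.6068, 0.1774, 0.113 ]), 17.1333)
1 18.4667
[[ 0.0008 -0.1523  0.0008]
 [ 0.0016  0.0972  0.0016]
 [ 0.0024  2.348   0.0021]
 [ 0.0032  4.0144  0.0026]]
-1 19.7167
[[0.0008 0.1036 0.0006]
 [0.0016 0.7829 0.0013]
 [0.0024 3.4714 0.0019]]
```

```bash
python3 - <<'E'
from h import *
_,n=axes(-101.6);_,m=axes(-181.6)
p=np.array([.606,.1775,.113])+.0009*n+.00025*m
print(p)
env.movel(p,velocity=.04)
for d in (-188,-195,-201.6):
    env.movep(p,Q(d));f=fa(8,.02);M=R.from_quat(env.read_state()["tcp_rot"]).as_matrix();print(d,np.degrees(np.arctan2(M[1,0],M[0,0])),f[3],f[0],f[1])
env.movep(p,Q(-191.6));f=fa(6,.02);print(f)
env.movel(p+[0,0,.037],velocity=.12);env.movel([.53,.0,.2],velocity=.25)
T=eyes.camera("top");S=eyes.camera("scene");cv2.imwrite("pics/top2.png",T);cv2.imwrite("pics/scene2.png",S)
a=cv2.resize(T[205:285,228:288],(390,520),interpolation=2);b=cv2.resize(S[185:245,330:420],(400,267),interpolation=2)
c=np.zeros((520,790,3),np.uint8);c[:,:390]=a;c[:267,390:]=b;cv2.imwrite("pics/r2.png",c)
print(env.read_state()["t"])
E
```

```text
[0.6069 0.1771 0.113 ]
-188 172.1059706753969 20.6 [ 0.0865 -0.0746 -1.2653] [0.0099 0.0143 0.0005]
-195 165.13737963744708 20.9833 [ 0.3237 -0.3003 -1.5428] [-0.0599 -0.0292  0.0284]
-201.6 158.53789770270657 21.3667 [ 0.1243 -0.1812 -1.6905] [-0.0859 -0.0267  0.0222]
(array([ 0.1556, -0.3253, -1.2208]), array([ 0.0086, -0.0163,  0.0401]), array([0.6068, 0.1771, 0.113 ]), 21.7583)
23.2667
```

View pics/r2.png

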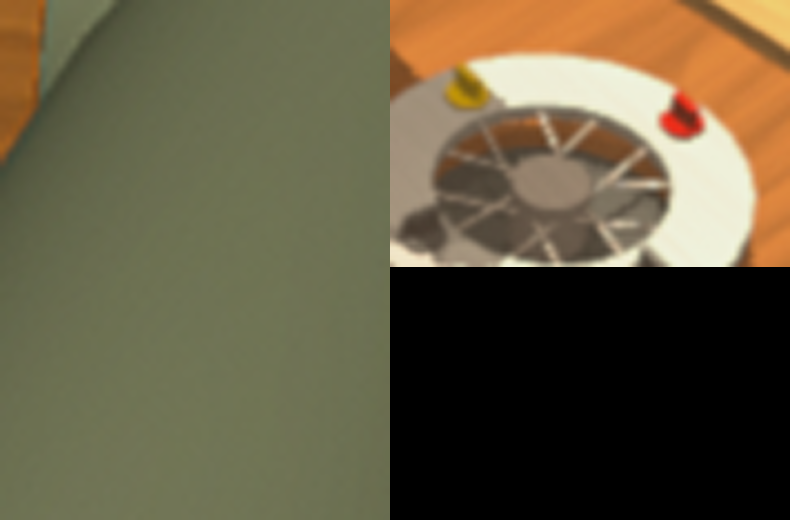

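The arm hides the top view. In the scene crop the red blade (683,110) now lies parallel to the unturned yellow blade (465,85), so it has turned about a quarter. The touched red centre (0.6069, 0.1771) matches the top-view collar within 1 mm, so I'll use the same view for yellow.

```bash
python3 - <<'E'
from h import *
p=np.array([.509,.1094,.15]);a=-11.6
env.movep(p,Q(a));p[2]=.125;env.movel(p,velocity=.12);f=fa();print(f)
ok=True
for z in (.1205,.118,.113):
    p[2]=z;env.movel(p,velocity=.04);f=fa(5);print(z,*f)
    if f[0][2]>1: ok=False;break
print(env.read_state()["joints"])
if ok:
    for s in(1,-1):
        l,t=probe(p,a,s,f0=f[0],thr=1.2);print(s,t);print(np.array(l))
        env.movel(p,velocity=.04)
E
```

```text
(array([ 0.0484,  0.1203, -1.5147]), array([-0.005 , -0.0087, -0.01  ]), array([0.5093, 0.1094, 0.1255]), 26.3083)
0.1205 [ 0.2802 -0.2712 -1.6034] [ 0.0156 -0.0027  0.0097] [0.5089 0.1094 0.1205] 26.6917
0.118 [ 0.0973 -0.3962 -1.299 ] [ 0.0371 -0.0178  0.0039] [0.5089 0.1094 0.1179] 27.0667
0.113 [-0.0579 -0.133  -1.0276] [-0.0035 -0.0383 -0.0006] [0.5089 0.1094 0.1128] 27.4667
[ 0.0698  0.3959 -0.446   0.729  -0.     -2.8693]
1 28.4667
[[0.0008 0.4501 0.0007]
 [0.0016 2.3273 0.0012]
 [0.0024 5.0901 0.0019]]
-1 30.05
[[0.0008 0.4259 0.0004]
 [0.0016 0.0981 0.0016]
 [0.0024 1.0124 0.0022]
 [0.0032 2.9456 0.0028]]
```

```bash
python3 - <<'E'
from h import *
a=-11.6;_,n=axes(a);p=np.array([.509,.1094,.113])-.0006*n
env.movel(p,velocity=.04)
for d in (-27,-42,-57,-72,-87,-101.6):
    env.movep(p,Q(d));s=env.read_state();print(d,s["t"],s["ft_force"],s["moment"],s["ee_pos"])
    if np.linalg.norm(s["ft_force"][:2])>14: print("stop");break
env.movep(p,Q(-91.6));f=fa(6);print(f)
for s in(1,-1):
    l,t=probe(p,-91.6,s,f0=f[0],thr=1.2);print(s,t);print(np.array(l))
    env.movel(p,velocity=.04)
E
```

```text
-27 30.9167 [ 0.6517  0.2353 -0.6493] [0.0085 0.0213 0.0171] [0.5088 0.1088 0.113 ]
-42 31.275 [-0.8112 -0.0433 -1.4925] [-0.0008  0.006  -0.0388] [0.5089 0.1088 0.113 ]
-57 31.6333 [-0.657  -0.5035 -2.5942] [ 0.0401 -0.0687  0.0006] [0.5089 0.1088 0.113 ]
-72 31.9917 [ 0.4878 -0.1228 -2.1561] [ 0.0573 -0.0453  0.0416] [0.5089 0.1088 0.113 ]
-87 32.35 [ 1.0224  0.4447 -0.8613] [ 0.0381 -0.1423 -0.0205] [0.509  0.1088 0.113 ]
-101.6 32.7 [ 0.0004  0.1941 -2.4536] [ 0.0602 -0.1717 -0.017 ] [0.509  0.1088 0.113 ]
(array([-0.1516, -0.1   , -1.3644]), array([-0.0045,  0.0055,  0.0079]), array([0.5088, 0.1088, 0.113 ]), 33.1417)
1 34.475
[[ 0.0008  0.2116  0.0008]
 [ 0.0016 -0.2644  0.0016]
 [ 0.0024  1.4156  0.002 ]
 [ 0.0032  3.4941  0.0025]]
-1 35.725
[[0.0008 0.0474 0.0005]
 [0.0016 0.5991 0.0013]
 [0.0024 3.6416 0.0018]]
```

```bash
python3 - <<'E'
from h import *
_,n=axes(-11.6);_,m=axes(-91.6)
p=np.array([.509,.1094,.113])-.0006*n+.00025*m
env.movel(p,velocity=.04)
for d in (-107,-122,-137,-152,-167,-182,-192,-201.6):
    env.movep(p,Q(d));s=env.read_state();print(d,s["t"],s["ft_force"],s["moment"])
    if np.linalg.norm(s["ft_force"][:2])>14: print("stop");break
print(fa(8))
env.movep(p,Q(-191.6));print(fa(5))
env.movel(p+[0,0,.04],velocity=.12)
env.movep((.4663,-.2998,.13),Q(183))
T=eyes.camera("top");S=eyes.camera("scene");cv2.imwrite("pics/top3.png",T);cv2.imwrite("pics/scene3.png",S)
a=cv2.resize(T[185:285,230:330],(400,400),interpolation=2);b=cv2.resize(S[185:275,330:420],(400,400),interpolation=2)
cv2.imwrite("pics/r3.png",np.hstack([a,b]))
crop("scene",110,180,260,330,4,"k3",S)
print(env.read_state()["t"])
E
```

```text
-107 36.5917 [ 0.8067 -0.26   -1.7041] [ 0.04   -0.0812 -0.054 ]
-122 36.95 [-0.1681 -0.4498 -1.108 ] [ 0.0827 -0.1088  0.0446]
-137 37.3083 [ 1.3966 -0.4249 -1.8463] [-0.0167 -0.1789 -0.0285]
-152 37.6667 [ 1.6102 -0.2794 -2.4985] [-0.0358 -0.2102 -0.0238]
-167 38.025 [-0.1822 -0.8073 -1.5571] [-0.1313 -0.2014 -0.0532]
-182 38.3833 [ 0.3307 -0.4008 -2.2465] [-0.2432 -0.2363 -0.0611]
-192 38.675 [ 0.7282 -1.4701 -2.0188] [-0.2783 -0.2305  0.0099]
-201.6 38.9583 [ 1.1362 -1.6258 -0.8593] [-0.3137 -0.1845  0.0034]
(array([ 0.7266, -1.0096, -1.8009]), array([-0.3362, -0.1497,  0.0157]), array([0.5091, 0.1087, 0.113 ]), 39.1583)
(array([ 0.2099, -0.1611, -1.2022]), array([ 0.0079,  0.013 , -0.0101]), array([0.509, 0.109, 0.113]), 39.575)
41.6833
```

View pics/r3.png

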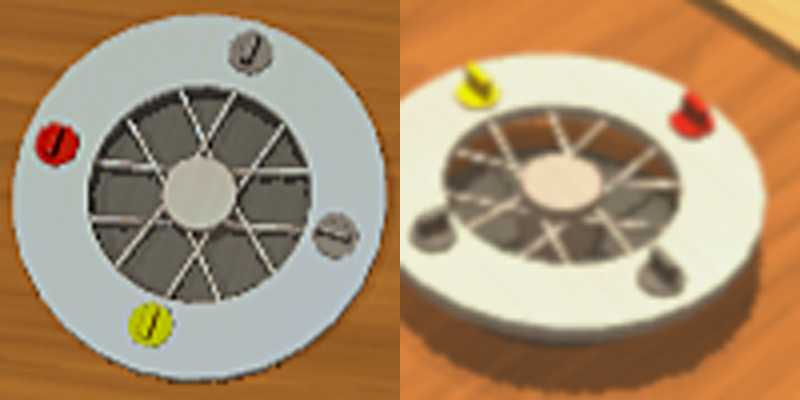

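View pics/k3.png

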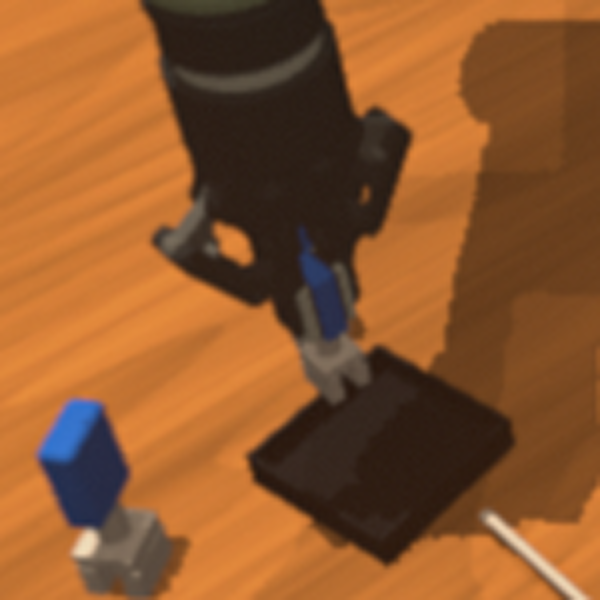

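```bash
python3 - <<'E'
from h import *
rows=[]
for nm,c in(("top",[(267,266),(244,221)]),("scene",[(347,203),(396,210)])):
    for (u,v) in c:
        r=[]
        for k in(0,3):
            I=cv2.imread(f"pics/{nm}{k}.png")[v-9:v+10,u-9:u+10]
            U=cv2.resize(I,None,fx=10,fy=10,interpolation=cv2.INTER_CUBIC);r.append(U)
            g=U.max(2).astype(int) ; h=cv2.cvtColor(U,cv2.COLOR_BGR2HSV)
            m=((h[...,1]>100)&(g<125)).astype(np.uint8)
            cs=cv2.findContours(m,0,1)[0]
            if cs:
                cc=max(cs,key=cv2.contourArea);ys,xs=np.nonzero(cv2.drawContours(m*0,[cc],-1,1,-1))
                P=np.array([onz(nm,(x/10+u-9,y/10+v-9),.063)[:2]for x,y in zip(xs,ys)]);P-=P.mean(0)
                w,V=np.linalg.eigh(P.T@P);print(nm,(u,v),k,len(xs),np.degrees(np.arctan2(V[1,1],V[0,1]))%180)
        rows.append(np.hstack(r))
cv2.imwrite("pics/b.png",np.vstack([np.hstack(rows[:2]),np.hstack(rows[2:])]))
E
```

```text
top (267, 266) 0 885 167.36782841217112
top (267, 266) 3 674 167.72319949538294
top (244, 221) 0 1396 86.9256528580597
top (244, 221) 3 1248 164.42066760796322
scene (347, 203) 0 25 107.28153179101461
scene (347, 203) 3 27 106.03246456370957
scene (396, 210) 0 987 83.49103186579156
scene (396, 210) 3 985 165.74731527795336
```

View pics/b.png

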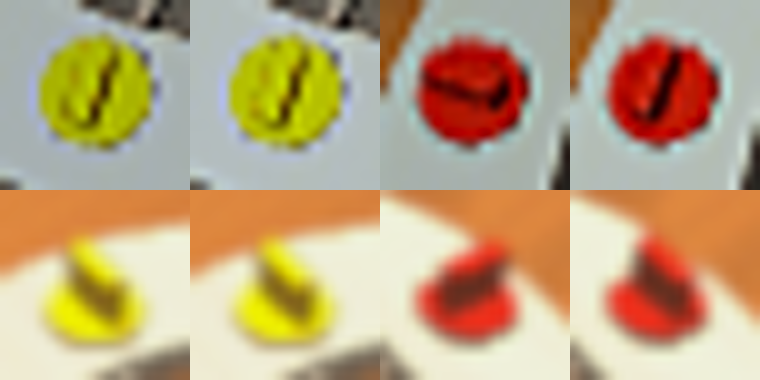

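Yellow reads the same before and after in the top view (167.4° and 167.7°), so it has made a half turn. Red went from radial to 164–166°, against about 168° for an exact quarter, which is within about 4°. The greys look unchanged. I'll put the key back in the tray.

```bash
python3 - <<'E'
from h import *
p=np.array([.4663,-.290,.075])
env.movel([.4663,-.290,.13],velocity=.1);env.movel(p,velocity=.15);f0=fa(6)[0];print(f0)
for z in (.059,.0578,.0572,.0566,.056,.0554):
    p[2]=z;env.movel(p,velocity=.03);f=fa(5,.02);print(z,*f)
    if f[0][2]-f0[2]>2: break
env.gripper_to(.3);env.wait(.3);print(env.read_state()["ft_force"])
env.movel(p+[0,0,.06],velocity=.1)
env.movep(p+[-.06,.2,.15],Q(183))
T=eyes.camera("top");S=eyes.camera("scene");cv2.imwrite("pics/top4.png",T);cv2.imwrite("pics/scene4.png",S)
a=cv2.resize(T[270:345,395:495],(400,300),interpolation=2);b=cv2.resize(S[240:330,140:260],(400,300),interpolation=2)
cv2.imwrite("pics/p4.png",np.hstack([a,b]))
print(env.read_state()["t"])
E
```

```text
[ 0.063  -0.1738 -1.5579]
0.059 [ 0.1834  0.1427 -1.6058] [-0.0148  0.0226  0.0045] [ 0.4663 -0.29    0.059 ] 43.3667
0.0578 [-0.4615 -0.1936 -1.5801] [ 0.0067  0.0154 -0.0014] [ 0.4663 -0.29    0.0578] 43.7
0.0572 [ 0.0254  0.2567 -1.5874] [ 0.0228  0.006  -0.0066] [ 0.4663 -0.29    0.0572] 44.0333
0.0566 [-0.6862 -0.1495  1.3146] [ 0.0974  0.087  -0.0115] [ 0.4664 -0.2901  0.0568] 44.3667
[-0.5003 -0.5564  0.0958]
46.7
```

View pics/p4.png

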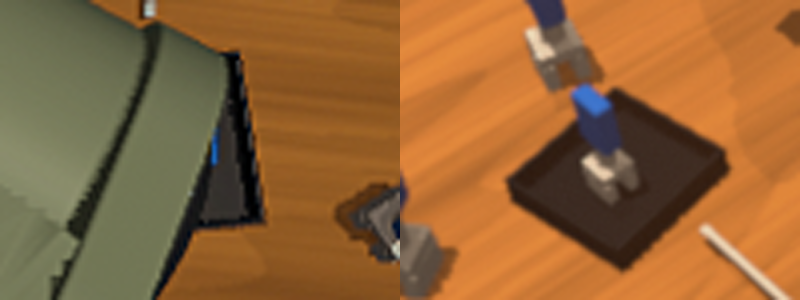

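The key (scene crop 605,145) stands upright well inside the tray, released, with the arm clear. I'll hand in.

```bash
python3 - <<'E'
from h import *
s=env.read_state();print(s["t"],s["ft_force"])
env.job_done()
E
```

```text
46.7 [-0.3722 -0.5111 -0.1395]
the job is handed in; nothing more can be done
```

I turned the red nipple about a quarter turn and the yellow one two quarter turns, both clockwise. The key is back upright in its tray and released. I handed the job in at about 47 s of the 72 s allowed, and no verdict was reported.

- **Touch:** I centred the key on each nipple by feeling both sides of the slot in two directions. The side force in the logged readings stayed at about 5 N or less, against the 30 N limit.
- **Yellow:** the blade's direction in the top view was 167.4° before and 167.7° after, which fits a half turn.
- **Red:** the two cameras put the blade at 164.4° and 165.7°, where an exact quarter turn would be about 168.4°. That is 3–4° too far, inside the 10° allowed.
- **Greys:** they looked unchanged in the pictures, but I did not measure them.
- **Key:** the scene camera shows it standing upright near the tray's centre with the arm clear. The arm partly hid the final top view, so I confirmed the placing from the scene camera and from feeling the tray floor at the same height where I had picked the key up.

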